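# Seat a vial stopper with the guarded lever press

## Task

The two-station stoppering press has a vial with a raised stopper in one of its two nests; the other nest only holds a low blanking plug. Reach with the fingertips through the guard window in front of the vial's station and press its lever fully down to its stop, hold it there for a full second, then let the lever rise and withdraw. Do not touch the white guard frame, the vial, the plug or the other lever, grasp nothing, and leave the other things on the bench where they stand.

Things in the scene. Friction and masses are not known exactly. Their poses are not given: they have to be found in the camera images.
- press: Grey bench press, 215 (x) x 220 (y) x 163 mm, fixed. Origin on the bench under its middle; x points from the guarded front (robot side) to the rear, y to the left station. Nests (39 mm bore, rim 24 mm above bench) at x +50, y +50 (left) and -50 mm (right); over each a grey head with a steel ram, x +32 to +88 mm, z 117 to 163 mm. The lever straight in front of a nest drives its ram.
- guard: White fence over the levers, fixed to the press; same origin and axes. 5 mm plate 110 x 210 mm, sloped 15 degrees (front edge 85 mm above the bench, rear edge 115 mm), on a front skirt at x -126 mm and side cheeks. Two windows 70 mm (y) by 70 mm (along the slope), 30 mm bar between them, 20 mm bars outside. Not to be touched.
- window_left (a point): Centre of the left window (mid-thickness of the guard plate), 100 mm above the bench, at press x = -75, y = +50 mm; axes as the press.
- window_right (a point): Centre of the right window, at press x = -75, y = -50 mm, 100 mm above the bench.
- lever_left_pad (a point): Centre of the top of the left lever's black ribbed rubber pad (46 mm in y x 38 mm in x, on a steel paddle 52 x 44 mm), straight below the centre of the left window, 78 mm above the bench at rest. Pressed straight down it sinks 17 mm to the stop.
- lever_right_pad (a point): The same point on the right lever, straight below the centre of the right window.
- lever_left (a joint): Left lever angle, rad: 0 = up at rest, 0.233 = fully down at its stop. Hinge 75 mm behind the pad centre, 70 mm above the bench. A spring returns it: pressing at the pad takes about 4 N at first, 6 N at the bottom, plus up to 3 N while the ram drives a stopper in.
- lever_right (a joint): Right lever angle, as for the left.
- vial: Clear glass vial with white contents, 36 mm diameter, 50 mm tall, standing loose in the left or the right nest; origin at the centre of its underside, z up.
- stopper (a joint): How far the vial's stopper has been driven in, m: 0 to 0.001 at the start, with its flange 8 mm proud of the vial's mouth; a full press of the lever drives it to about 0.0075 (limit 0.008). It stays where it is left (3 N friction).
- stopper_top (a point): Centre of the top of the dark rubber stopper (flange 28 mm diameter, 6 mm thick) on the vial, about 76 mm above the bench at the start.
- plug: Plain grey plastic blanking plug, a disc of 36 mm diameter and 17 mm tall, loose in the other nest; origin at the centre of its underside.
- cup: Bystander: clear specimen cup with red screw lid, 50 mm diameter, 59 mm tall, to the right of the press; origin under its centre.
- oil_bottle: Bystander: small clear bottle with black cap, 33 mm diameter, 72 mm tall, to the right of the press; origin under its centre.
- saline: Bystander: tall white bottle with white cap, 64 mm diameter, 150 mm tall, to the right of the press; origin under its centre.
Not all that is in view belongs to the job. Leave any brown or yellow look-alike of the vial alone.

How it is judged:
By the outcome, as a careful person would: the job done as asked, in the order asked, and still so for the second after the job is handed in, with the robot touching nothing.
It also fails if it takes over 48 s, if anything falls off the work surface, if the arm or the gripper's body presses on something with over 40 N, if the wrist force passes 120 N, or if a joint passes its speed limit or range.

## Robot

A 6-joint arm with a two-finger parallel gripper is mounted at the origin on the work surface; the furniture and walls round the work are solid. World frame = base frame: x ahead of the robot, y to its left, z up, the work surface at z = 0. Lengths are in m, angles in rad, forces in N, time in s.
With the tool pointing down it reaches from about 0.225 to 0.875 m from the base axis. Payload 3.4 kg.
Tool frame: the origin (TCP) lies where the fingers leave the gripper's body, on its centre line; the fingertips stand 73 mm ahead of it and the grasp point (between the pads) lies 54 mm ahead of it (manip.grip_point_offset is the distance from the TCP to the grasp point, in m); z points along the fingers, y is the line along which they close (so a half turn about z gives the same grasp; the last joint's range is limited). The gripper opens to 85 mm and grips with 20 to 120 N. Pads are 22 mm wide; open, the fingers measure 114 mm over their backs; the gripper's body (76 mm by 85 mm) begins 54 mm behind the grasp point. The pads swing forward as they close: fully open they stand 13 mm farther back than shut.
Start: joints at [-0.812, 0.276, 1.505, -0, 1.361, -0.121], TCP at [0.443, -0.366, 0.304] pointing down, gripper open.
Joint ranges: [-2.89, 2.89], [-0.75, 2.08], [0.22, 2.7], [-1.18, 4.32], [0.11, 2.71], [-2.7, 2.7]. Speed limits (rad/s): [2.57, 2.57, 3.14, 3.14, 3.14, 3.14].

## Interface

Orientations are given as a unit quaternion [w, x, y, z].
In Python, from rig import sensors, cams, manip, spotter gives the robot as it stands.
- The arm moves only by the tool drive_tool, never from a script. Its argument "targets" is a list of rows, each a list of 4 numbers: the shift along the world's x, y, z in m, then the turn about the world's z in degrees. In form: [[dx, dy, dz, spin], ...]. A call has exactly 5 rows; each row shifts and turns the commanded pose from where the row before left it; what a row does not reach is not made up. A row lasts 1/8 s, in which the tool goes at most 62.5 mm and 10.7 degrees, less where a joint would pass 70% of its speed; a pose out of reach is approached as far as the arm can. A call is refused whole if a number of a shift passes 0.0625 or a number of a turn 10.7, either way. A call with a gripper value outside its range is refused whole. "jaw" is the finger opening in m, from 0 to 0.0854, set as the call begins (left out, the last holds). The fingers move at their own pace and stop on an object; "force" is the grip in N (left out, the last holds). Time passes only in rows, so rows that do not move let the fingers close, or fill a call up. It gives the time, the measured TCP pose, the force and the opening at its end, in the units of the state.
- sensors.get_state(): the state, without advancing time (a new reading comes with each control period).
- cams.get_image(name): name is "scene" or "top" or "wrist"; returns a dict with "color" (420x560x3 uint8, red, green, blue), "intrinsics" (3x3 intrinsics, pixels), "R" (3x3) and "t" (3): a world point X has camera coordinates R X + t. Camera axes: x right, y down, z forward; pixel columns grow to the right and rows downward; lengths in m; the calibration is good to about 2 mm. A picture is of the moment at which its call begins. There is no depth.
- manip.sign_off(): hands the job in, once; it reports no verdict.
Trained networks look in the newest picture that a camera, given by its name, has taken for a name from the list of things; names that differ only in an ending like _2 or _b are one class to them, and where a whole thing is asked for, a point or a joint stands for the part that bears it (a point fixed in the world has none). Each returns a list of dicts, best first, with "score" (0 to 1); they miss things now and then, are a little off and sometimes report something else, mostly with a low value. They report only what shows in the picture. A call takes as long as a camera call. They do not tell look-alikes from the thing itself.
- spotter.find_in(query, camera): "point" ([x, y, z] in m, in world coordinates, good to about 4 mm: the middle of the surface that is visible of it).
- spotter.landmark_of(query, camera): "point" ([x, y, z] in m, in world coordinates, good to about 4 mm: a listed point, or the origin of a listed thing).
The state is a dict: "clock": time; "qpos": joint angles; "qd": joint speeds; "effort": joint torques, N m; "position": TCP position; "ee_rot": TCP orientation; "contact_force": force on the tool from outside, world axes, zero at the start; "moment": the same for the moment, N m; "width": finger opening in m.
Only numpy, scipy, OpenCV 4.12 (cv2) and the standard library are available. Lean on these libraries where they do the work, as an engineer would, in place of code of your own. Each camera call takes 0.05 s, during which the arm holds its last target. There are 200 camera calls.

## Working session

There is one attempt and no reset: what is moved stays moved. The work goes in short steps, Python scripts to look and compute and a tool call to move; the robot and the scene stay as the last step left them, time stands still between calls to the robot, and variables do not carry over. Pictures are saved under pics/ and viewed, on a budget of 10 in all, crops included, one or two more only if the job needs it, and the job is handed in when it is done.

Besides the shell and the picture viewer there is one more tool, called after "Request:" as name(argument=value, ...) on one line, values as JSON. drive_tool: Moves the arm, as the interface text tells. Its arguments: {"type":"object","properties":{"targets":{"type":"array","items":{"type":"array","items":{"type":"number"}}},"jaw":{"type":"number"},"force":{"type":"number"}},"required":["targets"]}

```bash
mkdir -p pics; cat > h.py <<'E'
from rig import sensors,cams,manip,spotter
import cv2,numpy as np
def snap(c,f):
    im=cams.get_image(c); cv2.imwrite('pics/'+f,im['color'][:,:,::-1]); return im
def proj(im,X):
    p=im['intrinsics']@(im['R']@np.array(X)+im['t']); return (p[:2]/p[2]).round(0)
E
python3 - <<'E'
from h import *
a=snap('scene','s0.png');b=snap('top','t0.png')
cv2.imwrite('pics/st.png',np.vstack([cv2.imread('pics/s0.png'),cv2.imread('pics/t0.png')])[:, :]) 
for c in('scene','top'):
  for q in('press','vial','plug','stopper_top','window_left','window_right','lever_left_pad','lever_right_pad'):
    for r in spotter.landmark_of(q,c)[:2]: print(c,q,np.round(r['point'],3),round(r['score'],2),proj(a if c=='scene' else b,r['point']))
s=sensors.get_state();print(s['clock'],s['position'],s['ee_rot'],s['width'])
E
```

```text
scene press [ 0.535  0.311 -0.   ] 0.94 [339. 212.]
scene press [0.548 0.049 0.001] 0.71 [263. 296.]
scene vial [ 0.314  0.339 -0.001] 0.84 [273. 160.]
scene vial [0.552 0.378 0.013] 0.64 [363. 195.]
scene plug [0.608 0.295 0.013] 0.57 [363. 231.]
scene stopper_top [0.305 0.273 0.064] 0.66 [251. 153.]
scene stopper_top [0.316 0.343 0.065] 0.51 [275. 139.]
scene window_left [0.447 0.311 0.099] 0.67 [310. 162.]
scene window_left [0.606 0.298 0.012] 0.46 [363. 230.]
scene window_right [0.499 0.234 0.097] 0.93 [306. 196.]
scene lever_left_pad [0.442 0.312 0.078] 0.8 [308. 168.]
scene lever_right_pad [0.493 0.23  0.08 ] 0.79 [302. 201.]
top press [ 0.534  0.312 -0.002] 0.67 [196. 194.]
top vial [0.547 0.38  0.014] 0.81 [159. 190.]
top vial [0.444 0.312 0.075] 0.62 [193. 231.]
top plug [0.602 0.298 0.01 ] 0.72 [199. 159.]
top stopper_top [0.307 0.271 0.059] 0.56 [225. 306.]
top stopper_top [0.315 0.345 0.066] 0.53 [182. 307.]
top lever_left_pad [0.442 0.315 0.078] 0.78 [192. 232.]
top lever_left_pad [ 0.614  0.003 -0.001] 0.37 [343. 138.]
top lever_right_pad [0.499 0.228 0.077] 0.74 [237. 196.]
0.9 [ 0.44311188 -0.36646762  0.30394708] [5.22673223e-05 9.04792322e-01 4.25853086e-01 3.04603124e-05] 0.08531848487042124
```

View pics/s0.png

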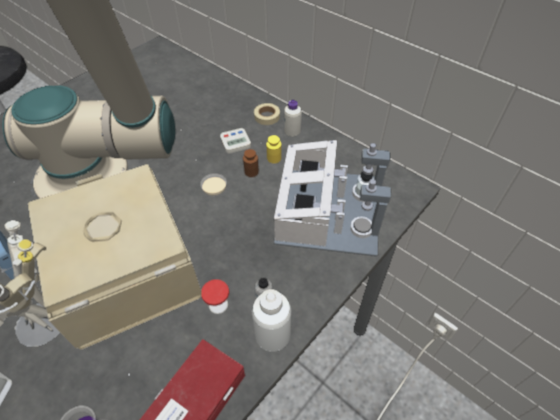

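View pics/t0.png

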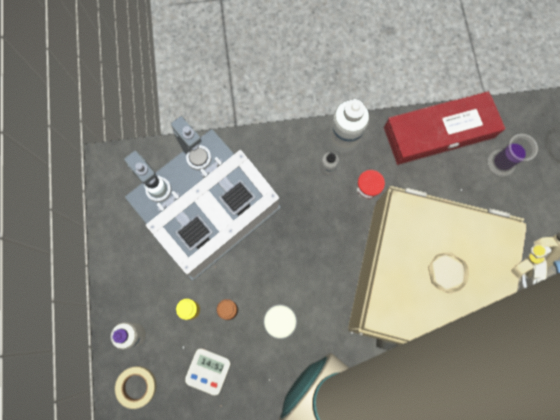

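The left pad (0.442, 0.313) and right pad (0.497, 0.230) give a press yaw of about 33°. The dark-stoppered vial is in the rear-left nest (top px 157,187) and the grey plug is in the right nest (199,157). The brown (228,309) and yellow (186,309) bottles are look-alikes. I'll confirm with a crop and start the transit high up.

```bash
python3 - <<'E'
import cv2,numpy as np
a=cv2.imread('pics/s0.png')[130:255,265:405];b=cv2.imread('pics/t0.png')[110:280,115:290]
cv2.imwrite('pics/crop0.png',np.hstack([cv2.resize(a,(392,350),interpolation=2),cv2.resize(b,(360,350),interpolation=2)]))
E
```

```text
(no output)
```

View pics/crop0.png

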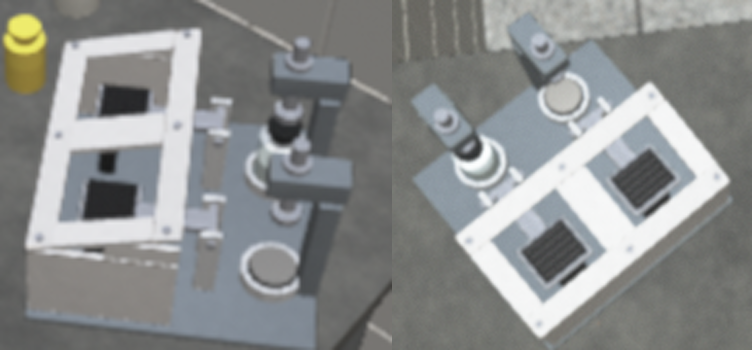

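Request:
drive_tool(targets=[[0,0.02,0.04,-4],[0,0.05,0.02,-4],[0,0.05,0,-4],[0,0.05,0,-4],[0,0.05,0,-1.5]], jaw=0)

```text
clock: 1.52
position: [0.4429, -0.145, 0.3641]
ee_rot: [0.0, 0.959, 0.283, 0.0]
contact_force: [0.2, -0.1, 0.5]
width: 0.0002
```

The crop shows the dark stopper on a glass and white vial in the left nest (crop px 475,155) and a flat grey plug in the right nest (563,97). So the left lever is the one to press.

Request:
drive_tool(targets=[[0,0.06,0,0],[0,0.06,0,0],[0,0.06,0,0],[0,0.06,0,0],[0,0.06,0,0]])

```text
clock: 2.15
position: [0.4428, 0.1554, 0.3643]
ee_rot: [0.0, 0.959, 0.283, 0.001]
contact_force: [1.7, -0.1, 0.4]
width: 0.0002
```

Request:
drive_tool(targets=[[0,0.06,0,0],[0,0.06,0,0],[0,0.03,-0.02,0],[0,0,-0.04,0],[0,0,0,0]])

```text
clock: 2.78
position: [0.4414, 0.3032, 0.3011]
ee_rot: [0.001, 0.959, 0.284, -0.004]
contact_force: [-0.1, -0.5, 0.7]
width: 0.0003
```

```bash
python3 - <<'E'
from h import *
w=snap('wrist','w1.png')
P=[];
for c in('wrist','top','scene'):
  if c!='wrist': cams.get_image(c)
  for q in('window_left','window_right','lever_left_pad','lever_right_pad','press'):
    for r in spotter.landmark_of(q,c)[:1]: print(c,q,np.round(r['point'],4),round(r['score'],2),proj(w,r['point']))
s=sensors.get_state();print(s['clock'],s['position'],s['ee_rot'],s['contact_force'])
E
```

```text
wrist window_left [ 0.5533  0.0514 -0.0032] 0.23 [486. 209.]
wrist press [ 0.5284  0.3139 -0.0055] 0.63 [313. 113.]
top lever_left_pad [0.4413 0.3139 0.0764] 0.62 [272. 187.]
top lever_right_pad [0.501  0.2269 0.0752] 0.75 [375. 184.]
top press [5.363e-01 3.090e-01 4.000e-04] 0.86 [321. 109.]
scene window_left [0.606  0.2957 0.0147] 0.72 [369.  59.]
scene window_right [0.5    0.2319 0.0971] 0.94 [377. 188.]
scene lever_left_pad [0.4457 0.3113 0.0782] 0.83 [277. 185.]
scene lever_right_pad [0.4962 0.2289 0.0786] 0.63 [372. 188.]
scene press [5.359e-01 3.091e-01 4.000e-04] 0.91 [320. 109.]
3.675 [0.44309613 0.30354142 0.30386847] [ 5.74463593e-05  9.59036931e-01  2.83281056e-01 -6.41269103e-05] [-0.26458876  0.14676421 -0.32956337]
```

View pics/w1.png

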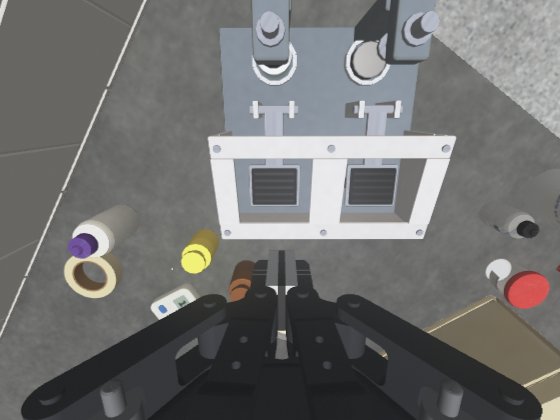

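```bash
python3 - <<'E'
from h import *
w=cams.get_image('wrist');K,R,t=w['intrinsics'],w['R'],w['t'];C=-R.T@t
s=sensors.get_state();p=s['position'];print('cam-tcp',C-p,s['position'])
def bp(u,v,z):
    d=R.T@np.linalg.inv(K)@[u,v,1]; return C+d*(z-C[2])/d[2]
L=bp(274,187,.078);Rr=bp(372,187,.078);print(L,Rr,np.linalg.norm(L-Rr),np.degrees(np.arctan2(*(L-Rr)[[1,0]]))-90)
for u,v,z in((237,158,.1115),(312,158,.1115),(237,222,.092),(310,222,.092)):print(bp(u,v,z))
W=[bp(u,v,z) for u,v,z in((237,158,.1115),(312,158,.1115),(237,222,.092),(310,222,.092))];print('win',np.mean(W,0))
E
```

```text
cam-tcp [0.06405829 0.04106982 0.06955468] [0.44310198 0.30355597 0.30385727]
[0.44526167 0.31362603 0.078     ] [0.50007482 0.22903181 0.078     ] 0.100800113173088 32.941374333928934
[0.45663552 0.3587623  0.1115    ]
[0.49273776 0.30303646 0.1115    ]
[0.39698264 0.3270929  0.092     ]
[0.43737007 0.26477449 0.092     ]
win [0.4459315  0.31341654 0.10175   ]
```

Request:
drive_tool(targets=[[0.0015,0.01,-0.02,0],[0,0,-0.03,0],[0,0,-0.03,0],[0,0,-0.02,0],[0,0,0,0]])

```text
clock: 4.35
position: [0.4437, 0.3131, 0.2024]
ee_rot: [0.0, 0.959, 0.283, -0.002]
contact_force: [0.5, -0.2, 1.3]
width: -0.0006
```

```bash
python3 - <<'E'
from h import *
w=snap('wrist','w2.png');s=snap('scene','s2.png');t=snap('top','t2.png')
cv2.imwrite('pics/c2.png',np.hstack([cv2.resize(w['color'][:,:,::-1],(480,360)),cv2.resize(s['color'][120:260,260:385,::-1],(320,360),interpolation=2)]))
s=sensors.get_state();print(s['clock'],s['position'],s['contact_force'])
E
```

```text
4.5 [0.4452338  0.31387672 0.20492212] [ 0.45250941 -0.10322708 -0.59641677]
```

View pics/c2.png

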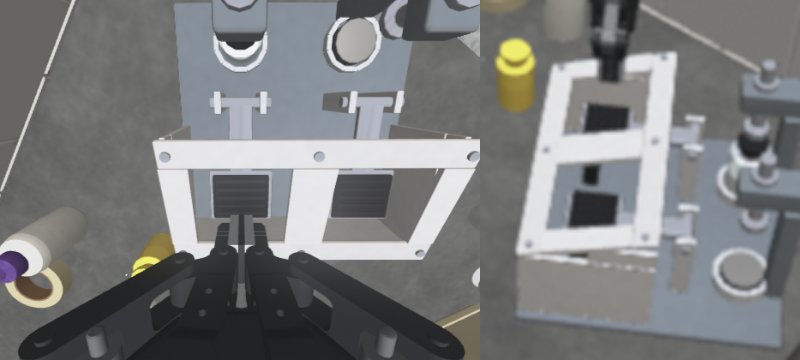

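The wrist view shows the tips (240,220) lined up sideways with the left pad (241,195) and still above the window. I'll go down into the window.

Request:
drive_tool(targets=[[0,0,-0.02,0],[0,0,-0.02,0],[0,0,-0.008,0],[0,0,0,0],[0,0,0,0]])

```text
clock: 5.12
position: [0.4452, 0.3138, 0.1569]
ee_rot: [-0.0, 0.959, 0.283, 0.001]
contact_force: [0.4, -0.7, 0.2]
width: -0.0002
```

```bash
python3 - <<'E'
from h import *
w=snap('wrist','w3.png');s=snap('scene','s3.png')
cv2.imwrite('pics/c3.png',np.hstack([cv2.resize(w['color'][:,:,::-1],(480,360)),cv2.resize(s['color'][120:260,260:385,::-1],(320,360),interpolation=2)]))
s=sensors.get_state();print(s['clock'],s['position'],s['contact_force'])
E
```

```text
5.225 [0.4451012  0.31378891 0.15681766] [-0.30751285 -0.51707227  0.13170943]
```

View pics/c3.png

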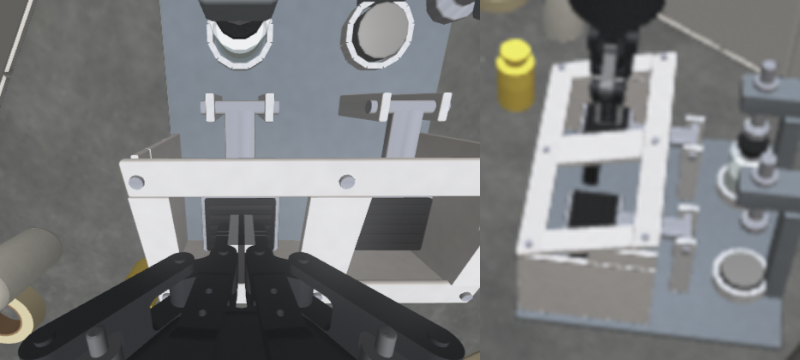

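The tips are inside the window over the pad centre, with clear space to the bars on both sides. I'll press next.

Request:
drive_tool(targets=[[0,0,-0.003,0],[0,0,-0.003,0],[0,0,-0.003,0],[0,0,0,0],[0,0,0,0]])

```text
clock: 5.85
position: [0.4445, 0.3134, 0.1471]
ee_rot: [0.0, 0.959, 0.283, -0.0]
contact_force: [-0.9, -0.9, 5.1]
width: -0.0005
```

Request:
drive_tool(targets=[[0,0,-0.003,0],[0,0,-0.003,0],[0,0,-0.002,0],[0,0,0,0],[0,0,0,0]])

```text
clock: 6.48
position: [0.4445, 0.3134, 0.1394]
ee_rot: [0.0, 0.959, 0.283, -0.0]
contact_force: [-2.8, -1.3, 7.1]
width: -0.0001
```

Request:
drive_tool(targets=[[0,0,-0.002,0],[0,0,-0.002,0],[0,0,0,0],[0,0,0,0],[0,0,0,0]])

```text
clock: 7.1
position: [0.4446, 0.3135, 0.1357]
ee_rot: [0.0, 0.959, 0.283, 0.0]
contact_force: [-1.8, -1.7, 8.2]
width: 0.0
```

Request:
drive_tool(targets=[[0,0,-0.001,0],[0,0,-0.001,0],[0,0,0,0],[0,0,0,0],[0,0,0,0]])

```text
clock: 7.72
position: [0.4447, 0.3136, 0.1347]
ee_rot: [-0.0, 0.959, 0.283, 0.001]
contact_force: [-4.7, -2.4, 14.5]
width: -0.0003
```

Request:
drive_tool(targets=[[0,0,-0.001,0],[0,0,-0.001,0],[0,0,0,0],[0,0,0,0],[0,0,0,0]])

```text
clock: 8.35
position: [0.4447, 0.3136, 0.1343]
ee_rot: [-0.0, 0.959, 0.283, 0.001]
contact_force: [-5.2, -2.5, 24.9]
width: -0.0004
```

The force rises stiffly at z 0.134, which is the expected stop height. I'll hold here and look.

Request:
drive_tool(targets=[[0,0,0,0],[0,0,0,0],[0,0,0,0],[0,0,0,0],[0,0,0,0]])

```text
clock: 8.98
position: [0.4447, 0.3136, 0.1343]
ee_rot: [-0.0, 0.959, 0.283, 0.001]
contact_force: [-6.1, -3.4, 25.6]
width: -0.0002
```

Request:
drive_tool(targets=[[0,0,0,0],[0,0,0,0],[0,0,0,0],[0,0,0,0],[0,0,0,0]])

```text
clock: 9.6
position: [0.4447, 0.3136, 0.1343]
ee_rot: [-0.0, 0.959, 0.283, 0.001]
contact_force: [-6.7, -3.9, 25.9]
width: -0.0001
```

```bash
python3 - <<'E'
from h import *
w=snap('wrist','w4.png');s=snap('scene','s4.png')
cv2.imwrite('pics/c4.png',np.hstack([cv2.resize(w['color'][:,:,::-1],(480,360)),cv2.resize(s['color'][120:260,260:385,::-1],(320,360),interpolation=2)]))
s=sensors.get_state();print(s['clock'],s['position'],s['contact_force'],s['moment'])
E
```

```text
9.7 [0.44470774 0.31358864 0.1342816 ] [-6.6673717  -4.25646186 24.7074457 ] [-0.55781013  0.87098848 -0.06563014]
```

View pics/c4.png

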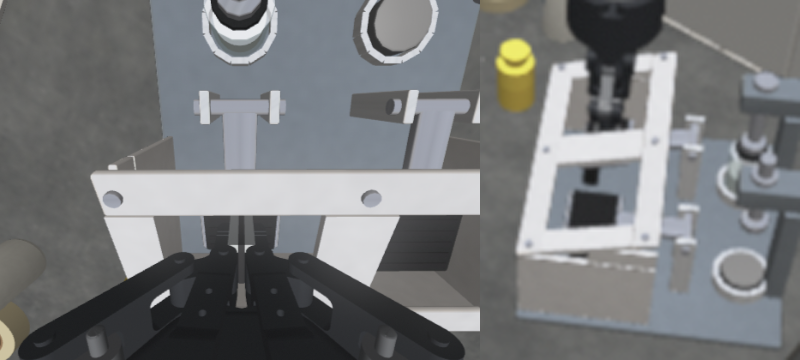

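The left ram is down with its top sunk into the head (scene crop 768,82), the right ram is unchanged, and the bars are clear of the fingers. I've held at 25 N for over 1.3 s, so I'll raise the tool gently.

Request:
drive_tool(targets=[[0,0,-0.0002,0],[0,0,0,0],[0,0,0.003,0],[0,0,0.005,0],[0,0,0.005,0]])

```text
clock: 10.32
position: [0.4444, 0.3134, 0.1441]
ee_rot: [0.0, 0.959, 0.283, -0.0]
contact_force: [-0.9, -0.5, 4.9]
width: -0.0001
```

Request:
drive_tool(targets=[[0,0,0.005,0],[0,0,0.008,0],[0,0,0.015,0],[0,0,0.02,0],[0,0,0.02,0]])

```text
clock: 10.95
position: [0.4447, 0.3136, 0.2128]
ee_rot: [-0.0, 0.959, 0.283, 0.0]
contact_force: [0.0, 0.5, 0.0]
width: 0.0003
```

Request:
drive_tool(targets=[[0,0,0.03,0],[0,0,0.04,0],[-0.02,-0.01,0.02,0],[0,0,0,0],[0,0,0,0]])

```text
clock: 11.58
position: [0.4247, 0.3036, 0.3013]
ee_rot: [0.0, 0.959, 0.283, 0.0]
contact_force: [-0.1, -0.2, 0.1]
width: -0.0002
```

```bash
python3 - <<'E'
from h import *
w=snap('wrist','w5.png');s=snap('scene','s5.png')
cv2.imwrite('pics/c5.png',np.hstack([cv2.resize(w['color'][:,:,::-1],(480,360)),cv2.resize(s['color'][120:260,260:385,::-1],(320,360),interpolation=2)]))
s=sensors.get_state();print(s['clock'],s['position'],s['contact_force'])
E
```

```text
11.675 [0.42474498 0.30354319 0.30061858] [0.00682532 0.45228836 0.16280516]
```

View pics/c5.png

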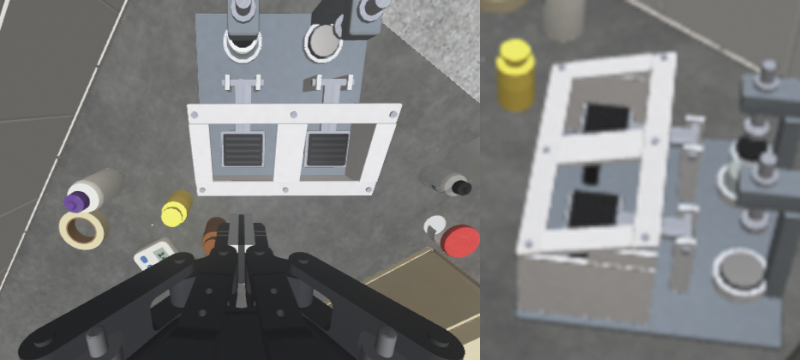

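Both levers are up and the left ram has risen again. The stopper now sits low on the vial (scene crop 752,150), and nothing else has moved.

```bash
python3 -c "
from rig import manip; print(manip.sign_off())"
```

```text
the job is handed in; nothing more can be done
None
```

I pressed the left lever, the one in front of the vial with the dark stopper, fully down to its stop and handed the job in at about 11.7 s on the clock. I went in through the left window with the fingers closed.

- **Press:** the lever met its stop with the fingertips about 61 mm above the bench, as expected. The force rose sharply there, from 8 N to 25 N. I held it for about 1.4 s, then let the lever rise and withdrew straight up.
- **During the hold:** the left ram was down and the fingers were clear of the guard bars. The wrist force and moment fit a single contact on the pad.
- **After withdrawing:** both levers were up, the left ram was up and the stopper sat lower on the vial. The plug and the bystanders in view had not moved, and the tool force was about zero.
- **Not measured:** I judged the stopper's depth only by eye from the scene picture.
- **Disagreement:** one network report placed `window_left` at the plug and one placed it near the bench, away from the press. I ignored both because the pictures and the pad positions agreed with each other.

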